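# Clamp the turned spindle in the V-block

### The job

Gently push the aluminium spindle along the V-block until its end is fully home against the stop, then wind the clamp's T-handle down clockwise until the foot of the screw grips the spindle firmly: nip it up to about 15 N at the ball and do not force it. Let go of everything, and leave the other things on the bench where they are.

Things in the scene. Friction and masses are not known exactly. Their poses are not given: they have to be found in the camera images.
- vblock: Fixture fixed to the bench: aluminium base plate 160 x 250 x 12 mm, on it a steel V-block 100 mm wide, 150 mm long, top 92 mm over the bench, its 90 degree V along the fixture's y; a dark end stop at its +y end; a grey stirrup over its middle. Origin on the bench under the clamp screw's axis, z up.
- bridge_top (a point): Middle of the stirrup bridge's top face, 146 mm over the bench, on the screw axis. The bridge runs along the fixture's x (123 mm long, 26 mm wide, underside 130 mm over the bench) on legs at x = +-57 mm; the round boss for the screw (34 mm diameter) rises to 154 mm.
- stop_face (a point): Centre of the end stop's steel button (18 mm diameter), at (0, 90, 85.5) mm in the fixture, facing the fixture's -y. Axes as the fixture's. The stop is 50 mm wide and reaches 96 mm over the bench.
- shaft: Loose aluminium spindle lying in the V, about 0.5 kg: body 36 mm diameter x 165 mm, and a spigot 24 mm diameter x 45 mm on its -y end that sticks out of the block. Origin on its axis, 82.5 mm from the stop end; its y runs along it towards the stop; axis 85.5 mm over the bench. Starts 17 to 40 mm short of the stop; slides in the V under 2 to 8 N.
- shaft_stop_end (a point): Centre of the spindle's 36 mm end face on the stop side. Home when this face touches the stop button.
- shaft_push_end (a point): Centre of the spigot's 24 mm end face, where the spindle can be pushed, 210 mm from its other end.
- thandle: Clamp screw with T-handle (take its pose from the two ball points), axis vertical through the fixture's origin, 4 mm per turn; clockwise seen from above lowers it. About 2 N at a ball turns it until the brass foot under it meets the spindle, 0.8 to 1.5 turns on; then the effort climbs steeply. Properly tight is about 15 N at a ball; over 20 N is forcing it. It stays where it is left.
- ball_red (a point): Centre of the red ball, 18 mm diameter, on one end of the T-handle's bar (10 mm thick), 65 mm from the screw axis, about 180 mm over the bench. Once the foot bears, its force on the spindle grows by some 200 N per radian of turn, and the effort at a ball by 0.11 to 0.18 N per newton of that force. 45 to 170 N is a good grip.
- ball_black (a point): Centre of the black ball, 18 mm diameter, on the other end of the bar, 130 mm from the red one. The handle is wound half a turn at a time by one ball, then the other; there is free space all round above the bridge.
- calculator: Bystander: black pocket calculator, 150 x 75 x 16 mm, lying flat; origin centre of its underside.
- caliper: Bystander: steel and black digital caliper, 235 mm long, lying flat along its own y; origin at mid beam, underside.
- hexkey: Bystander: T-handle hex key lying flat, red grip, 180 mm long; origin on the table under the grip.
- pluggauge: Bystander: double-ended plug gauge, dark square grip with steel ends, 140 mm long; origin centre of its underside.
- oilcan: Bystander: white plastic bottle with red cap, 48 mm diameter, 120 mm tall, standing; origin centre of its underside.
- deburrer: Bystander: deburring tool, blue round handle 100 mm with thin steel blade, lying flat; origin centre of the handle's underside.
There are look-alikes about, which are no part of the job. Several things have the shape of the shaft; the one meant has the colours described above.

How it is judged (in metres and radians):
On the way, in this order (a step that is already met when the one before it is completed fails the run):
1. the spindle is home against the stop (within 1.5 mm) while the clamp is still open (y of shaft_stop_end in the frame of stop_face above -0.0015 m and contact force between thandle and shaft below 1 N), for 0.2 s.
2. the foot grips the spindle with 45 to 170 N, the spindle still home (y of shaft_stop_end in the frame of stop_face above -0.0015 m and contact force between thandle and shaft between 45 and 170 N), for 0.2 s.
At the end, for the whole second after the job is handed in: The spindle lies in the V, in line with it (within 0.03 rad), at rest, its end within 1.5 mm of the stop, and the foot grips it with 45 to 170 N; everything is released (all of step 2 and angle between the y axis of shaft and the y axis of vblock, either way round below 0.03 rad and linear speed of shaft below 0.01 m/s); the robot touches nothing.
It fails at once if the clamp is forced: the foot presses the spindle with more than 190 N (contact force between thandle and shaft above 190 N).
It fails at once if the spindle is rammed: the gripper pushes it with more than 80 N (contact force between the fingers and shaft above 80 N).
It fails at once if a bystander is moved by more than 20 mm (distance of any of calculator, caliper, hexkey, pluggauge, oilcan, deburrer from where it was at the start of the episode above 0.02 m).
It also fails if it takes over 72 s, if anything falls off the work surface, if the arm or the gripper's body presses on something with over 40 N, if the wrist force passes 120 N, or if a joint passes its speed limit or range.

### The arm

A 7-joint arm with a two-finger parallel gripper is mounted at the origin on the work surface. World frame = base frame: x ahead of the robot, y to its left, z up, the work surface at z = 0. Lengths are in mm, angles in rad, forces in N, time in s.
With the tool pointing down it reaches from about 350 to 900 mm from the base axis. Payload 19.9 kg.
Tool frame: the origin (TCP) lies at the very end of the fingers, on their centre line; the grasp point (between the pads) lies 19 mm behind it; z points along the fingers, y is the line along which they close (so a half turn about z gives the same grasp; the last joint's range is limited). The gripper opens to 85 mm and grips with 20 to 120 N. Pads are 22 mm wide; open, the fingers measure 114 mm over their backs; the gripper's body (76 mm by 85 mm) begins 54 mm behind the grasp point. The pads swing forward as they close: fully open they stand 13 mm farther back than shut.
Start: joints at [1.192, 0.417, -0.01, 1.614, 0.005, 1.111, -0.053], TCP at [206.535, -589.865, 197.86] pointing down, gripper open.
Joint ranges: [-2.81, 2.81], [-0.39, 2.02], [-1.27, 1.25], [0.06, 2.57], [-1.19, 4.33], [0.19, 2], [-2.82, 2.82]. Speed limits (rad/s): [1.89, 1.89, 2.39, 2.39, 3.01, 3.01, 3.01].

### API

Orientations are given as a rotation vector (axis times angle).
In Python, from cell import manip gives the robot as it stands.
- The arm moves only by the tool step_arm, never from a script. Its argument "motion" is a list of rows, each a list of 3 entries, a list of its own where there are three numbers: the shift along the world's x, y, z in normalised numbers (1 is 50 cm), then the turn, a rotation vector about the world's x, y, z in parts of the range, where 1.0 means 120 degrees, then the closure, from -1 (fully open) to 1 (shut). A call has 1 to 8 rows; each row is the pose to reach, as a shift and turn from the pose commanded when the call began; what a row does not reach only later rows make up. A row lasts 1/8 s, in which the tool goes at most 62.5 mm and 10.7 degrees, less where a joint would pass 70% of its speed; a pose out of reach is approached as far as the arm can. A shift or turn number past 1, either way, is cut back to 1. A call with a gripper value outside its range is refused whole. The fingers move at their own pace and stop on an object; "squeeze" is the grip in N (left out, the last holds). Time passes only in rows, so rows that repeat a pose let the fingers close. It gives the time, the measured TCP pose, the force, the opening and the grip force at its end, in the units of the state.
- manip.read_state(): the state, without advancing time (a new reading comes with each control period).
- manip.get_image(name): name is "side" or "top"; returns a dict with "img" (400x640x3 uint8, red, green, blue), "fx", "fy", "cx", "cy" (pixels), "rvec" (rotation vector, rad) and "tvec" (3), from world to camera coordinates, as OpenCV has them. Camera axes: x right, y down, z forward; pixel columns grow to the right and rows downward; lengths in mm; the calibration is good to about 2 mm. A picture is of the moment at which its call begins. There is no depth.
- manip.job_done(): hands the job in; it is judged then, once.
The state is a dict: "time": time; "joint_pos": joint angles; "joint_velocities": joint speeds; "joint_torque": joint torques, N m; "tool_pos": TCP position; "eef_rot": TCP orientation; "ft_force": force on the tool from outside, world axes, zero at the start; "torque": the same for the moment, N m; "grip_width": finger opening in mm; "gripper_force": force on a finger pad.
Only numpy, scipy, OpenCV 4.12 (cv2) and the standard library are available. Lean on these libraries where they do the work, as an engineer would, in place of code of your own. Each camera call takes 0.05 s, during which the arm holds its last target. There are 200 camera calls.

## Working session

There is one attempt and no reset: what is moved stays moved. The work goes in short steps, Python scripts to look and compute and a tool call to move; the robot and the scene stay as the last step left them, time stands still between calls to the robot, and variables do not carry over. Pictures are saved under pics/ and viewed, at most 10 in all, crops included, and the job is handed in when it is done.

Besides the shell and the picture viewer there is one more tool, called after "Emit:" as a command line: name --argument value ..., lists and objects as JSON in quotes. step_arm: Moves the arm, as the interface text tells. Its arguments: {"type":"object","properties":{"motion":{"type":"array","items":{"type":"array"}},"squeeze":{"type":"number"}},"required":["motion"]}

```bash
mkdir -p pics; ls; cat > h.py <<'E'
import numpy as np, cv2
from cell import manip
def cam(n):
    d=manip.get_image(n); d['R']=cv2.Rodrigues(np.array(d['rvec'],float))[0]; d['t']=np.array(d['tvec'],float).ravel(); return d
def ray(d,u,v):
    r=d['R'].T@np.array([(u-d['cx'])/d['fx'],(v-d['cy'])/d['fy'],1]); return -d['R'].T@d['t'], r/np.linalg.norm(r)
def onz(d,u,v,z):
    o,r=ray(d,u,v); return o+r*(z-o[2])/r[2]
def tri(d1,p1,d2,p2):
    a,r=ray(d1,*p1); b,s=ray(d2,*p2)
    k=np.linalg.lstsq(np.c_[r,-s],b-a,rcond=None)[0]; p,q=a+r*k[0],b+s*k[1]; return (p+q)/2,np.linalg.norm(p-q)
def proj(d,p):
    c=d['R']@np.array(p,float)+d['t']; return d['fx']*c[0]/c[2]+d['cx'],d['fy']*c[1]/c[2]+d['cy']
def save(d,f): cv2.imwrite('pics/'+f,d['img'][:,:,::-1])
E
python3 - <<'E'
from h import *
np.set_printoptions(precision=2,suppress=True)
for n in ('top','side'):
    d=cam(n); save(d,n+'0.png'); print(n,d['fx'],d['cx'],d['cy'],-d['R'].T@d['t'],d['R'])
print(manip.read_state())
E
```

```text
pics
top 433.8241701824361 325.3683915084516 202.95292329257595 [ 398.07   -1.14 1199.67] [[ 0.02 -1.    0.01]
 [-0.99 -0.02 -0.13]
 [ 0.13 -0.01 -0.99]]
side 371.27308027048707 321.2469709203138 206.8842182505021 [174.95 572.35 753.78] [[-0.84 -0.54 -0.01]
 [-0.36  0.57 -0.74]
 [ 0.41 -0.62 -0.67]]
{'time': 0.1, 'joint_pos': array([ 1.19,  0.42, -0.01,  1.61,  0.  ,  1.11, -0.05]), 'joint_velocities': array([-0., -0.,  0., -0.,  0., -0.,  0.]), 'joint_torque': array([  0.  , -86.58,   0.68, -43.56,   0.02,   0.01,   0.  ]), 'tool_pos': array([ 206.42, -589.55,  197.31]), 'eef_rot': array([-3.1 , -0.53,  0.  ]), 'ft_force': array([ 0.12, -1.12,  0.25]), 'torque': array([-0.01, -0.03, -0.  ]), 'gripper_force': 0.0, 'grip_width': 85.29954754046717}
```

View pics/top0.png

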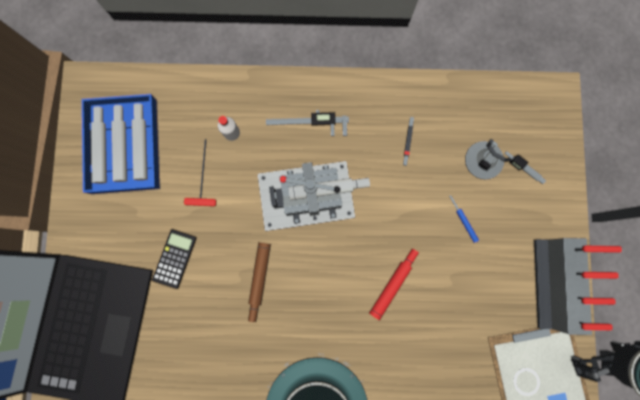

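View pics/side0.png

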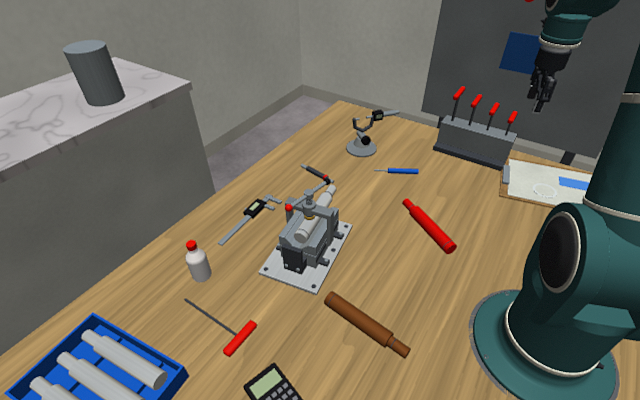

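Top view: fixture at (305,195), stop at its left (277,197), spigot at (363,183), red ball (283,180), black ball (337,189). Candidates for the spindle:
- grey bars in the blue tray at (98,145), (118,143) and (138,141)
- brown one at (259,282)
- red one at (395,284)
- aluminium one in the V at (345,185), which I choose

Next I check it in a close crop.

```bash
python3 - <<'E'
from h import *
np.set_printoptions(precision=1,suppress=True)
t=cam('top'); s=cam('side')
a=cv2.resize(t['img'][150:240,250:380],None,fx=6,fy=6,interpolation=cv2.INTER_CUBIC)[:, :780]
b=cv2.resize(s['img'][165:300,250:365],None,fx=4,fy=4,interpolation=cv2.INTER_CUBIC)
c=np.zeros((600,800,3),np.uint8); A=cv2.resize(a,(433,300)); c[:300,:433]=A; c[:540,435:435+365]=b[:, :365]
cv2.imwrite('pics/crop1.png',c[:,:,::-1])
def cen(d,box,f):
    x0,y0,x1,y1=box; im=d['img'][y0:y1,x0:x1].astype(int); m=f(im); n,l,st,ce=cv2.connectedComponentsWithStats(m.astype(np.uint8)); i=1+np.argmax(st[1:,4]); return ce[i]+[x0,y0],st[i]
red=lambda i:(i[...,0]>110)&(i[...,1]<90)&(i[...,2]<90)
blk=lambda i:i.max(2)<50
r1,k1=cen(t,(272,170,295,190),red); r2,k2=cen(s,(278,198,300,218),red)
b1,j1=cen(t,(330,182,346,196),blk); b2,j2=cen(s,(322,172,340,190),blk)
print(r1,k1,r2,k2,b1,j1,b2,j2)
R=tri(t,r1,s,r2);B=tri(t,b1,s,b2);print(R,B,(R[0]+B[0])/2,np.linalg.norm(R[0]-B[0]))
# spigot in top: bright grey strip
im=t['img'].astype(int)
for u in range(340,374,3): print(u,im[174:196,u].min(1))
E
```

```text
[282.7 178.9] [ 9  7  5  5 22] [288.2 206.8] [ 7  6  8  7 43] [336.9 189.1] [6 6 3 3 8] [326.9 180.7] [ 2  6  6  7 25]
(array([582.5,  91. , 183.5]), np.float64(1.5174333787485588)) (array([560.1, -38.1, 182.7]), np.float64(2.2468422242139647)) [571.3  26.4 183.1] 131.05765197067365
340 [187 187 187 186 181 174 175 182 189 191 190 188 177 157 139 130 130 134
 141 151 158 159]
343 [187 187 186 180 168 163 172 185 190 192 191 192 192 193 193 191 183 168
 157 165 179 186]
346 [187 188 187 182 174 173 181 189 192 192 192 193 193 193 193 188 178 166
 166 176 184 187]
349 [125 130 136 138 148 167 183 191 192 192 192 193 193 193 192 187 172 160
 166 180 186 187]
352 [112 114 116 120 125 137 160 180 188 190 191 191 189 185 177 164 147 127
 120 124 131 134]
355 [111 113 116 119 124 135 151 166 170 172 173 172 167 150 128 113 111 113
 114 115 114 111]
358 [112 113 116 118 126 150 173 182 182 180 177 174 162 140 121 114 113 113
 114 116 115 113]
361 [112 113 115 121 136 160 179 186 188 189 189 184 168 142 120 113 113 113
 114 116 116 114]
364 [111 112 114 123 146 171 185 187 188 189 188 179 159 134 117 114 113 114
 115 116 116 113]
367 [113 112 114 125 149 172 184 189 189 190 186 174 151 125 114 113 113 114
 115 116 117 114]
370 [113 111 113 117 122 126 130 135 139 141 141 135 125 115 112 112 113 114
 116 117 118 117]
373 [112 111 112 116 118 120 119 119 119 120 121 120 117 113 112 112 113 114
 115 117 118 117]
```

View pics/crop1.png

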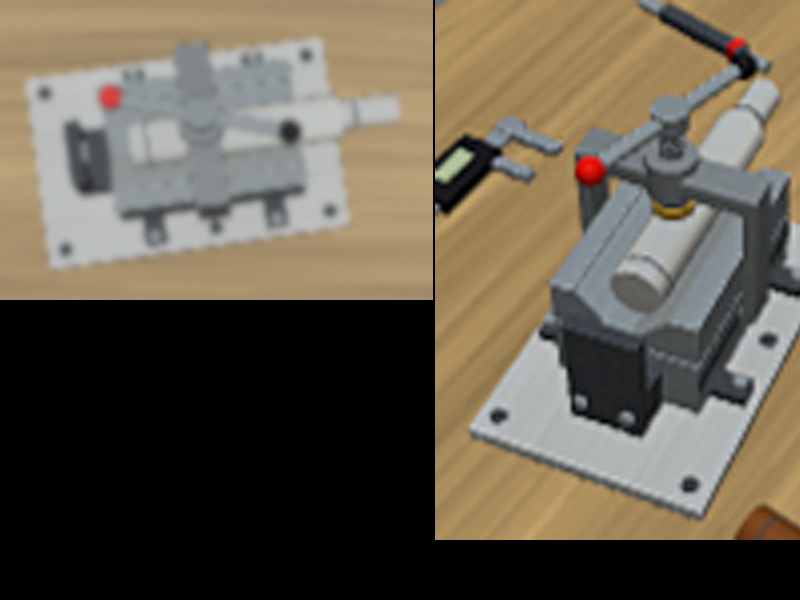

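Close crop: the aluminium spindle lies in the V under the brass foot, its spigot at crop (375,110). The dark stop is at the left end (88,160), the red ball at (110,97) and the black ball at (290,131). So the choice is confirmed. Next I measure the axis and tip.

```bash
python3 - <<'E'
from h import *
np.set_printoptions(precision=1,suppress=True)
t=cam('top'); s=cam('side')
k=433/130
H=[onz(t,250+x/k,150+y/k,12) for x,y in((44,93),(306,55),(330,210),(66,249))]
print(np.array(H)[:,:2],np.mean(H,0))
for a,b in((0,1),(3,2),(3,0),(2,1)):
    d=(H[b]-H[a]); print(np.degrees(np.arctan2(d[1],d[0])),np.linalg.norm(d))
im=t['img'].astype(float).min(2)
pts=[]
for u in range(357,368):
    w=np.clip(im[172:194,u]-116,0,None); w[w<12]=0; c=(w*np.arange(172,194)).sum()/w.sum(); e=np.where(w>33)[0]; pts.append(onz(t,u,c,85.5)[:2])
    print(u,c,e[[0,-1]]+172,pts[-1])
pts=np.array(pts); p=np.polyfit(pts[:,1],pts[:,0],1); print('axis dx/dy',p,'x at y=26.4',np.polyval(p,26.4))
print(onz(t,369.3,182,85.5))
x0,y0,x1,y1=315,170,352,215
cv2.imwrite('pics/crop2.png',np.hstack([cv2.resize(s['img'][175:255,285:350],None,fx=7,fy=7,interpolation=3)])[:,:,::-1])
E
```

```text
[[616.1 161.2]
 [652.6 -56.8]
 [522.4 -78.3]
 [486.2 138.6]] [569.3  41.2  12. ]
-80.48372612777061 221.04344936156724
-80.52144549851987 219.82763901181318
9.887235825916715 131.78007234754133
9.358768508137553 131.92252726696466
357 182.42513368983958 [180 185] [595.4 -93.3]
358 182.81052631578947 [180 186] [594.4 -96. ]
359 182.92979127134726 [179 186] [594.1 -98.6]
360 182.7355072463768 [179 186] [ 594.7 -101.2]
361 182.61565836298934 [179 186] [ 595.1 -103.8]
362 182.4780316344464 [179 186] [ 595.5 -106.4]
363 182.36888111888112 [179 186] [ 595.8 -109. ]
364 182.30742049469964 [179 186] [ 596.  -111.6]
365 182.2375 [179 186] [ 596.3 -114.2]
366 182.06959706959708 [179 186] [ 596.7 -116.8]
367 182.0222222222222 [179 186] [ 596.9 -119.4]
axis dx/dy [ -0.1 585.5] x at y=26.4 583.0005912344483
[ 597.1 -125.4   85.5]
```

View pics/crop2.png

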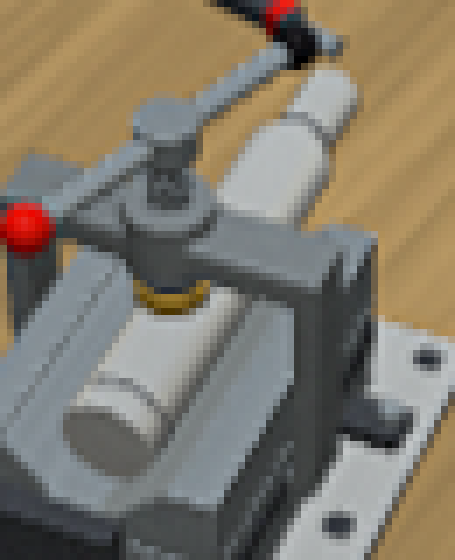

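Crop 2: the spindle's stop-side end is short of the stop (end face at (110,440)), and the brass foot is clear above it.

Measured values:
- **Screw axis:** about (571.3, 26.4).
- **Fixture yaw:** about 9.6°, so the push direction is (-0.167, 0.986).
- **Spigot tip:** (597, -125), about 34 mm short of home.

I go there with the fingers shut.

The rows are not in the units I measure in: shifts go in shares of 50 cm and turns go in shares of 120 degrees. I convert before sending: 35 cm / 50 = 0.7, 31 cm / 50 = 0.62, 72 degrees / 120 = 0.6.

Emit:
step_arm --motion '[[[0.05,0.06,0],[0,0,0.0417],1],[[0.12,0.14,0],[0,0,0.125],1],[[0.2,0.22,0],[0,0,0.2083],1],[[0.3,0.32,0],[0,0,0.2917],1],[[0.4,0.42,0],[0,0,0.375],1],[[0.5,0.52,0],[0,0,0.4583],1],[[0.6,0.62,0],[0,0,0.5417],1],[[0.7,0.7,0],[0,0,0.6],1]]'

```text
time: 1.3
tool_pos: [531.7, -260.8, 198.2]
eef_rot: [2.191, 2.251, -0.0]
ft_force: [0.3, -0.6, 0.0]
grip_width: -0.0
gripper_force: 0.0
```

To row units: -11.8 cm / 50 = -0.236, -9 cm / 50 = -0.18, 8.2 degrees / 120 = 0.0683.

Emit:
step_arm --motion '[[[0.05,0.06,0],[0,0,0.0333],1],[[0.098,0.13,-0.06],[0,0,0.0683],1],[[0.098,0.13,-0.12],[0,0,0.0683],1],[[0.098,0.13,-0.18],[0,0,0.0683],1],[[0.098,0.13,-0.236],[0,0,0.0683],1],[[0.098,0.13,-0.236],[0,0,0.0683],1]]'

```text
time: 2.05
tool_pos: [578.4, -196.9, 78.2]
eef_rot: [-2.028, -2.395, 0.002]
ft_force: [-0.3, 0.4, 0.4]
grip_width: -0.2
gripper_force: 0.0
```

To row units: 5.5 cm / 50 = 0.11, 2.8 cm / 50 = 0.056.

Emit:
step_arm --motion '[[[0.056,0.038,0],[0,0,0],1],[[0.05,0.072,0],[0,0,0],1],[[0.046,0.096,0],[0,0,0],1],[[0.044,0.104,0],[0,0,0],1],[[0.044,0.11,0],[0,0,0],1],[[0.044,0.11,0],[0,0,0],1]]'

```text
time: 2.8
tool_pos: [601.5, -142.6, 80.0]
eef_rot: [2.03, 2.397, -0.0]
ft_force: [0.5, -0.3, 0.2]
grip_width: -0.0
gripper_force: 0.0
```

```bash
python3 - <<'E'
from h import *
t=cam('top'); s=cam('side'); S=manip.read_state(); print(S['tool_pos'],S['ft_force'])
print(proj(t,S['tool_pos']),proj(s,S['tool_pos']))
a=cv2.resize(t['img'][150:230,300:400],None,fx=4,fy=4,interpolation=3);b=cv2.resize(s['img'][140:220,280:380],None,fx=4,fy=4,interpolation=3)
cv2.imwrite('pics/c3.png',np.hstack([a,b])[:,:,::-1])
E
```

```text
[ 601.553422   -142.80500897   79.86152305] [-0.18335786  0.00398001 -0.19507   ]
(np.float64(375.6782194046778), np.float64(180.82381612492733)) (np.float64(333.67875469041843), np.float64(184.8318620309984))
```

View pics/c3.png

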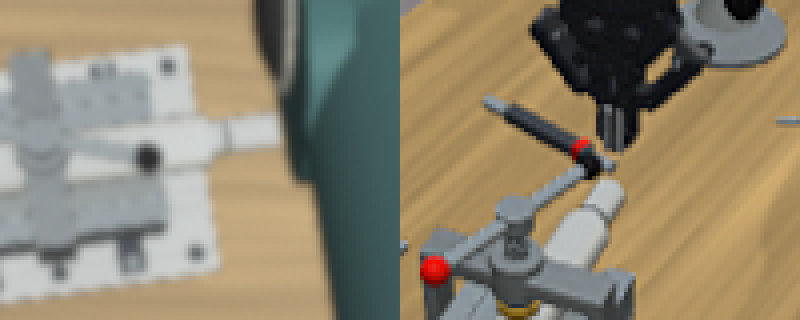

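The picture shows the shut fingers at crop (617,145), just behind the spigot end at (608,190) and in line with it. I push slowly.

To row units: 3 cm / 50 = 0.06, 2.7 cm / 50 = 0.054.

Emit:
step_arm --motion '[[[-0.001,0.006,0],[0,0,0],1],[[-0.0024,0.014,0],[0,0,0],1],[[-0.0038,0.022,0],[0,0,0],1],[[-0.005,0.03,0],[0,0,0],1],[[-0.0064,0.038,0],[0,0,0],1],[[-0.0078,0.046,0],[0,0,0],1],[[-0.0092,0.054,0],[0,0,0],1],[[-0.01,0.06,0],[0,0,0],1]]'

```text
time: 3.9
tool_pos: [596.6, -111.9, 79.9]
eef_rot: [-2.03, -2.398, 0.0]
ft_force: [-0.2, -0.0, 0.9]
grip_width: 0.1
gripper_force: 0.0
```

To row units: 0.5 cm / 50 = 0.01, 0.35 cm / 50 = 0.007.

Emit:
step_arm --motion '[[[-0.0006,0.004,0],[0,0,0],1],[[-0.0012,0.007,0],[0,0,0],1],[[-0.0016,0.01,0],[0,0,0],1]]'

```text
time: 4.28
tool_pos: [595.8, -107.3, 79.8]
eef_rot: [-2.03, -2.398, 0.0]
ft_force: [-0.3, 0.1, 0.3]
grip_width: 0.1
gripper_force: 0.0
```

```bash
python3 - <<'E'
from h import *
s=cam('side'); S=manip.read_state(); print(S['tool_pos'],S['ft_force'],proj(s,S['tool_pos']))
cv2.imwrite('pics/c4.png',cv2.resize(s['img'][150:260,270:370],None,fx=5,fy=5,interpolation=3)[:,:,::-1])
E
```

```text
[ 595.7905957  -107.01273124   79.8664625 ] [-1.10112364  0.21373755 -0.39084282] (np.float64(328.765774111127), np.float64(192.29054089012538))
```

View pics/c4.png

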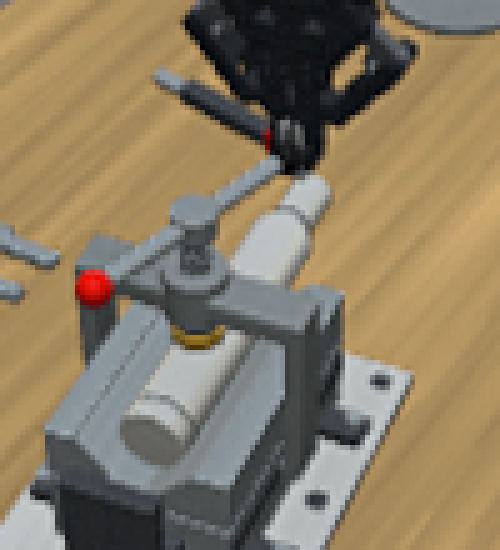

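Picture 4: the spindle has not moved (end face still at (150,440)), and the fingertips at (292,165) look higher than the projected TCP at (294,211). I check the TCP against the images.

```bash
python3 - <<'E'
from h import *
t=cam('top');s=cam('side'); S=manip.read_state(); p=S['tool_pos']
print('start',proj(s,[206.4,-589.5,197.3]),proj(s,[206.4,-589.5,210.3]),proj(s,[206.4,-589.5,223]))
for z in (80,90,100,110): print(z,proj(s,[p[0],p[1],z]))
im0=cv2.imread('pics/side0.png'); print('start tip dark rows', [(v,np.where(im0[v,520:570].max(1)<60)[0][[0,-1]]+520) for v in range(90,125,3) if (im0[v,520:570].max(1)<60).any()])
print('spigot tip', proj(s,[597,-125,85.5]),proj(s,[597,-125,97.5]),proj(t,[597,-125,85.5]), 'red',proj(s,[582.5,91,180]))
E
python3 - <<'E'
import cv2,numpy as np
a=cv2.imread('pics/side0.png')[80:130,510:580]
b=cv2.imread('pics/c4.png')[60:260,180:380]
cv2.imwrite('pics/c5.png',np.hstack([cv2.resize(a,(560,400),interpolation=0),cv2.resize(b,(240,240))[:240] if 0 else cv2.copyMakeBorder(cv2.resize(b,(240,240)),0,160,0,0,0)]))
E
```

```text
start (np.float64(526.0566958712916), np.float64(119.22941824485032)) (np.float64(527.6638999595882), np.float64(115.27687492002615)) (np.float64(529.2590271413324), np.float64(111.35403192805086))
80 (np.float64(328.8010047700028), np.float64(192.20796495333047))
90 (np.float64(328.82546990868696), np.float64(189.4701831498375))
100 (np.float64(328.8502550304095), np.float64(186.69659350763214))
110 (np.float64(328.87536645414974), np.float64(183.88648889865507))
start tip dark rows [(90, array([529, 553])), (93, array([528, 552])), (96, array([527, 551])), (99, array([532, 550])), (102, array([538, 548])), (105, array([534, 542])), (108, array([532, 541])), (111, array([534, 540]))]
spigot tip (np.float64(331.7915473457165), np.float64(187.16774022158177)) (np.float64(331.8438990313798), np.float64(183.86344519302753)) (np.float64(369.13048284222583), np.float64(182.03304001110837)) red (np.float64(287.97015118032255), np.float64(207.9227898663205))
```

View pics/c5.png

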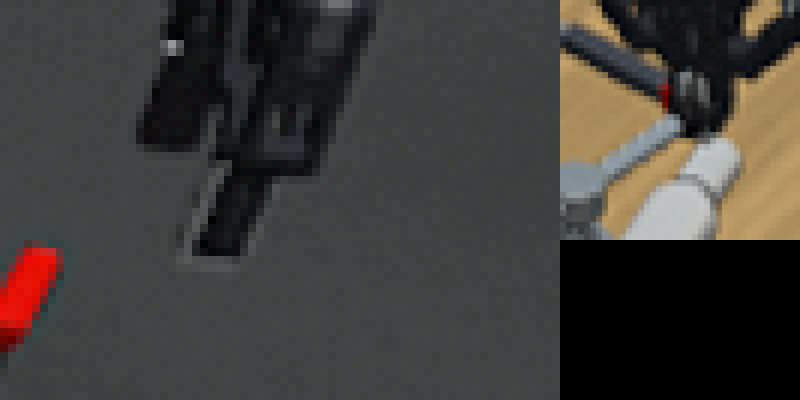

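The visible tip (329.4,184.5) fits z≈107, not the reported 80, so there may be a tool-height offset. I back off and measure the tip from several places.

To row units: -8 cm / 50 = -0.16, -6 cm / 50 = -0.12.

Emit:
step_arm --motion '[[[0.01,-0.06,0],[0,0,0],1],[[0.02,-0.12,0],[0,0,0],1],[[0.026,-0.16,0.04],[0,0,0],1],[[0.026,-0.16,0.04],[0,0,0],1],[[0.026,-0.16,0.04],[0,0,0],1]]'

```text
time: 5.05
tool_pos: [608.6, -186.3, 99.4]
eef_rot: [-2.029, -2.398, -0.0]
ft_force: [0.6, -0.3, -0.1]
grip_width: -0.0
gripper_force: 0.0
```

```bash
python3 - <<'E'
from h import *
s=cam('side');t=cam('top'); S=manip.read_state(); p=S['tool_pos']; print(p)
for d in (s,t):
    print([proj(d,[p[0],p[1],z]) for z in (p[2],p[2]+30)])
u,v=map(int,proj(s,p)); v-=15
a=cv2.resize(s['img'][v-50:v+50,u-50:u+50],(400,400),interpolation=0); print('side crop origin',u-50,v-50,'x4')
u,v=map(int,proj(t,p))
b=cv2.resize(t['img'][v-50:v+50,u-50:u+50],(400,400),interpolation=0)
cv2.imwrite('pics/c6.png',np.hstack([a,b])[:,:,::-1])
E
```

```text
[ 608.55748826 -186.01926983   99.2949466 ]
[(np.float64(339.47816245369825), np.float64(170.98199538155717)), (np.float64(339.7524530474715), np.float64(162.57607023781003))]
[(np.float64(393.3582472033526), np.float64(177.13683433222522)), (np.float64(395.3546564325919), np.float64(174.92690331229417))]
side crop origin 289 105 x4
```

View pics/c6.png

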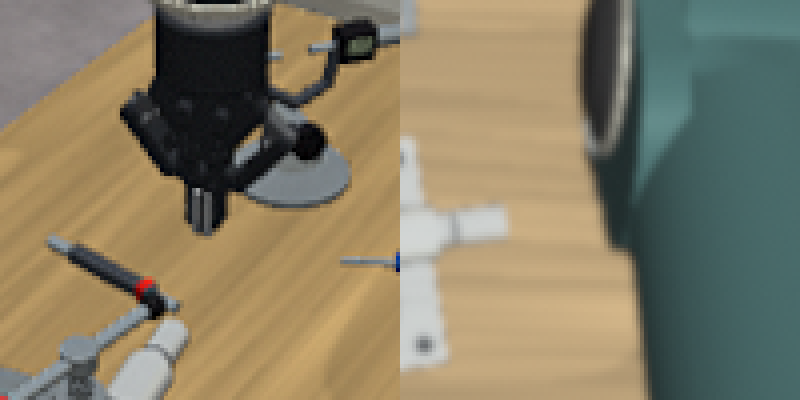

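Picture 6: the shut fingertip is at crop (205,233), i.e. px (340.2,163.3), against the projected (339.5,171.0). The bias is consistent. The start pose shows the gripper in both views, so I check there numerically.

```bash
python3 - <<'E'
from h import *
t=cam('top');s=cam('side')
T=cv2.imread('pics/top0.png').max(2); S=cv2.imread('pics/side0.png').max(2)
c=np.array([206.4,-589.5]); y=np.array([np.cos(np.radians(-70.6)),np.sin(np.radians(-70.6))])
for z in (197,210,225,238):
    for k in (-42,-50,42,50):
        q=[*(c+k*y),z]; print(z,k,np.round(proj(t,q),1),np.round(proj(s,q),1))
print('top'); 
for v in range(345,398,2): print(v,''.join('#' if T[v,u]<45 else '+' if T[v,u]<80 else '.' for u in range(565,640)))
print('side 505+');
for v in range(60,126,2): print(v,''.join('#' if S[v,u]<38 else '+' if S[v,u]<55 else '.' for u in range(505,585)))
E
```

```text
197 -42 [563.  354.6] [528.4 126.4]
197 -50 [559.7 355.8] [528.8 127.8]
197 42 [597.3 342.3] [523.8 112.6]
197 50 [600.5 341.2] [523.4 111.4]
210 -42 [566.2 355.9] [530.  122.4]
210 -50 [562.9 357.1] [530.5 123.8]
210 42 [601.  343.5] [525.4 108.7]
210 50 [604.3 342.3] [524.9 107.5]
225 -42 [570.1 357.5] [532.  117.7]
225 -50 [566.7 358.7] [532.5 119.1]
225 42 [605.4 344.8] [527.2 104.2]
225 50 [608.7 343.6] [526.7 102.9]
238 -42 [573.5 358.8] [533.7 113.5]
238 -50 [570.1 360.1] [534.2 114.9]
238 42 [609.3 346. ] [528.8 100.1]
238 50 [612.7 344.8] [528.3  98.9]
top
345 ..............................................+########+...+#####+++#######
347 ...............................................+##########################+
349 ................................................+##########################
351 ...................................+++++##++++++++#######################++
353 ...................................+###################################++..
355 ..................................++#################################++....
357 .......++++++...............++++##########++
[... 3726 characters left out ...]
....................
110 .............................+#####+............................................
112 ................................................................................
114 ................................................................................
116 ...........+....................................................................
118 ..........+.....................................................................
120 ................................................................................
122 ................................................................................
124 ....#+..........................................................................
```

Both views fit a fingertip about 28 mm higher than the reported TCP, while x and y are right. That explains why the fingers passed over the spigot. I lower the TCP to about 52 (real tip about 80) and push again.

To row units: -4.8 cm / 50 = -0.096, 4 cm / 50 = 0.08.

Emit:
step_arm --motion '[[[0,0,-0.06],[0,0,0],1],[[0,0,-0.096],[0,0,0],1],[[-0.006,0.04,-0.096],[0,0,0],1],[[-0.014,0.08,-0.096],[0,0,0],1],[[-0.014,0.08,-0.096],[0,0,0],1]]'

```text
time: 5.88
tool_pos: [602.2, -144.1, 52.9]
eef_rot: [2.025, 2.401, 0.002]
ft_force: [0.1, 0.1, 0.5]
grip_width: 0.3
gripper_force: 0.0
```

To row units: 1.5 cm / 50 = 0.03, 1.2 cm / 50 = 0.024.

Emit:
step_arm --motion '[[[-0.001,0.006,0],[0,0,0],1],[[-0.002,0.012,0],[0,0,0],1],[[-0.003,0.018,0],[0,0,0],1],[[-0.004,0.024,0],[0,0,0],1],[[-0.005,0.03,0],[0,0,0],1]]'

```text
time: 6.5
tool_pos: [599.4, -132.8, 51.9]
eef_rot: [2.03, 2.397, -0.001]
ft_force: [0.6, -4.6, -1.2]
grip_width: 0.3
gripper_force: 2.1
```

Contact, with the spindle sliding at about 5 N.

To row units: 2.1 cm / 50 = 0.042, 1.2 cm / 50 = 0.024.

Emit:
step_arm --motion '[[[-0.0014,0.008,0],[0,0,0],1],[[-0.0026,0.016,0],[0,0,0],1],[[-0.004,0.024,0],[0,0,0],1],[[-0.0054,0.032,0],[0,0,0],1],[[-0.0064,0.038,0],[0,0,0],1],[[-0.007,0.042,0],[0,0,0],1]]'

```text
time: 7.25
tool_pos: [595.8, -111.1, 51.9]
eef_rot: [2.03, 2.398, -0.0]
ft_force: [0.4, -4.7, 1.4]
grip_width: -0.3
gripper_force: 2.5
```

To row units: 0.5 cm / 50 = 0.01, 0.4 cm / 50 = 0.008.

Emit:
step_arm --motion '[[[-0.0006,0.004,0],[0,0,0],1],[[-0.0014,0.008,0],[0,0,0],1],[[-0.0016,0.01,0],[0,0,0],1]]'

```text
time: 7.62
tool_pos: [595.0, -106.2, 51.9]
eef_rot: [-2.03, -2.398, 0.0]
ft_force: [-0.3, -5.7, 0.3]
grip_width: -0.0
gripper_force: 2.6
```

To row units: 0.3 cm / 50 = 0.006, 0.15 cm / 50 = 0.003.

Emit:
step_arm --motion '[[[-0.0006,0.003,0],[0,0,0],1],[[-0.001,0.006,0],[0,0,0],1]]'

```text
time: 7.88
tool_pos: [594.5, -103.3, 51.9]
eef_rot: [2.03, 2.397, -0.0]
ft_force: [0.9, -5.0, 1.1]
grip_width: 0.4
gripper_force: 2.6
```

To row units: 0.2 cm / 50 = 0.004, 0.1 cm / 50 = 0.002.

Emit:
step_arm --motion '[[[-0.0004,0.002,0],[0,0,0],1],[[-0.0006,0.004,0],[0,0,0],1]]'

```text
time: 8.12
tool_pos: [594.3, -102.6, 51.9]
eef_rot: [2.03, 2.396, -0.002]
ft_force: [2.9, -14.3, -0.1]
grip_width: 0.1
gripper_force: 6.9
```

To row units: 0.2 cm / 50 = 0.004, 0.1 cm / 50 = 0.002.

Emit:
step_arm --motion '[[[-0.0004,0.002,0],[0,0,0],1],[[-0.0006,0.004,0],[0,0,0],1]]'

```text
time: 8.38
tool_pos: [594.3, -102.5, 52.0]
eef_rot: [2.031, 2.393, -0.003]
ft_force: [4.3, -22.1, -1.3]
grip_width: 0.1
gripper_force: 11.5
```

The spindle is home: it stalled at y≈-102.6 and the force rose to 22 N. I back off, rise and go to the counter-clockwise side of the red ball with the tool turned +70°.

To row units: 18 cm / 50 = 0.36, 16 cm / 50 = 0.32, 60 degrees / 120 = 0.5.

Emit:
step_arm --motion '[[[0.004,-0.02,0],[0,0,0],1],[[0.01,-0.06,0.02],[0,0,0],1],[[0.01,-0.06,0.14],[0,0,0.0833],1],[[0.01,-0.06,0.26],[0,0,0.1667],1],[[0,0.02,0.32],[0,0,0.25],1],[[-0.04,0.14,0.32],[0,0,0.3333],1],[[-0.09,0.26,0.32],[0,0,0.4167],1],[[-0.09,0.36,0.32],[0,0,0.5],1]]'

```text
time: 9.38
tool_pos: [547.3, 83.1, 212.3]
eef_rot: [0.548, 3.093, -0.001]
ft_force: [0.5, 0.8, 0.1]
grip_width: 0.2
gripper_force: 0.0
```

To row units: 1.5 cm / 50 = 0.03, 10 degrees / 120 = 0.0833.

Emit:
step_arm --motion '[[[0,0.03,0],[0,0,0.0833],1],[[0,0.03,0],[0,0,0.0833],1],[[0,0.03,0],[0,0,0.0833],1]]'

```text
time: 9.75
tool_pos: [548.9, 94.8, 211.6]
eef_rot: [-0.295, -3.127, 0.0]
ft_force: [-0.5, -0.5, -0.1]
grip_width: -0.1
gripper_force: 0.0
```

```bash
cat > w.py <<'E'
import sys,json; from h import *
# th0: ball angle now; degrees per row; n rows ; lag g
def rows(th0,dth,n,g=20,c=(571.3,26.4)):
    p=manip.read_state()['tool_pos']; r=manip.read_state()['eef_rot']; phi=2*np.degrees(np.arctan2(r[1],r[0]))
    out=[]
    for i in range(1,n+1):
        a=np.radians(th0-dth*i); q=np.array(c)+65*np.array([np.cos(a),np.sin(a)])+g*np.array([-np.sin(a),np.cos(a)])
        dz=(137-p[2])/10; turn=(th0-dth*i-90-phi+90)%180-90
        out.append([[round((q[0]-p[0])/10,1),round((q[1]-p[1])/10,1),round(dz,1)],[0,0,round(turn)],1])
    print(p,phi%180,json.dumps(out))
E
python3 - <<'E'
from w import *
t=cam('top');s=cam('side')
def cen(d,box):
    x0,y0,x1,y1=box; i=d['img'][y0:y1,x0:x1].astype(int); m=(i[...,0]>110)&(i[...,1]<90)&(i[...,2]<90); v,u=np.where(m); return u.mean()+x0,v.mean()+y0,len(u)
print(cen(s,(278,195,300,220)), cen(t,(272,170,295,190)))
rows(80,0,1)
for k in range(3): rows(80-80*k,10,8)
E
```

```text
(np.float64(288.1777777777778), np.float64(206.84444444444443), 45) (np.float64(nan), np.float64(nan), 0)
[549.02614797  94.61733454 211.74761843] 169.25572021457262 [[[1.4, -0.1, -7.5], [0, 0, 1], 1]]
[549.02614797  94.61733454 211.74761843] 169.25572021457262 [[[2.6, -0.0, -7.5], [0, 0, -9], 1], [[3.7, -0.2, -7.5], [0, 0, -19], 1], [[4.9, -0.6, -7.5], [0, 0, -29], 1], [[5.9, -1.1, -7.5], [0, 0, -39], 1], [[6.9, -1.8, -7.5], [0, 0, -49], 1], [[7.7, -2.7, -7.5], [0, 0, -59], 1], [[8.3, -3.7, -7.5], [0, 0, -69], 1], [[8.7, -4.8, -7.5], [0, 0, -79], 1]]
[549.02614797  94.61733454 211.74761843] 169.25572021457262 [[[9.0, -6.0, -7.5], [0, 0, -89], 1], [[9.0, -7.2, -7.5], [0, 0, 81], 1], [[8.9, -8.3, -7.5], [0, 0, 71], 1], [[8.5, -9.5, -7.5], [0, 0, 61], 1], [[7.9, -10.5, -7.5], [0, 0, 51], 1], [[7.2, -11.5, -7.5], [0, 0, 41], 1], [[6.3, -12.2, -7.5], [0, 0, 31], 1], [[5.3, -12.9, -7.5], [0, 0, 21], 1]]
[549.02614797  94.61733454 211.74761843] 169.25572021457262 [[[4.2, -13.3, -7.5], [0, 0, 11], 1], [[3.1, -13.6, -7.5], [0, 0, 1], 1], [[1.9, -13.6, -7.5], [0, 0, -9], 1], [[0.7, -13.5, -7.5], [0, 0, -19], 1], [[-0.4, -13.1, -7.5], [0, 0, -29], 1], [[-1.5, -12.5, -7.5], [0, 0, -39], 1], [[-2.4, -11.8, -7.5], [0, 0, -49], 1], [[-3.2, -10.9, -7.5], [0, 0, -59], 1]]<stdin>:4: RuntimeWarning: Mean of empty slice.
  ret = ret.dtype.type(ret / rcount)
```

To row units: -7.5 cm / 50 = -0.15, -4 cm / 50 = -0.08.

Emit:
step_arm --motion '[[[0,0,-0.08],[0,0,0],1],[[0,0,-0.15],[0,0,0],1],[[0,0,-0.15],[0,0,0],1]]'

```text
time: 10.22
tool_pos: [547.7, 94.8, 135.2]
eef_rot: [-0.291, -3.124, 0.001]
ft_force: [-0.9, -0.3, 0.3]
grip_width: 0.1
gripper_force: 0.0
```

To row units: 8.4 cm / 50 = 0.168, 7.8 cm / 50 = 0.156, -69 degrees / 120 = -0.575.

Emit:
step_arm --motion '[[[0.024,0,0],[0,0,0],1],[[0.054,0,0],[0,0,-0.075],1],[[0.076,-0.004,0],[0,0,-0.1583],1],[[0.1,-0.012,0],[0,0,-0.2417],1],[[0.12,-0.022,0],[0,0,-0.325],1],[[0.14,-0.036,0],[0,0,-0.4083],1],[[0.156,-0.054,0],[0,0,-0.4917],1],[[0.168,-0.074,0],[0,0,-0.575],1]]'

```text
time: 11.22
tool_pos: [634.6, 59.0, 138.7]
eef_rot: [2.015, 2.408, 0.003]
ft_force: [-0.0, 2.8, -2.4]
grip_width: 0.2
gripper_force: 1.0
```

```bash
python3 - <<'E'
from w import *
s=cam('side')
i=s['img'][170:240,270:345].astype(int); m=(i[...,0]>110)&(i[...,1]<90)&(i[...,2]<90)
n,l,st,ce=cv2.connectedComponentsWithStats(m.astype(np.uint8)); print([(ce[k]+[270,170],st[k,4]) for k in range(1,n)])
for th in (0,10,20,80): a=np.radians(th); print(th,proj(s,[571.3+65*np.cos(a),26.4+65*np.sin(a),182]))
rows(10,10,8)
E
```

```text
[(array([324.3, 175.8]), np.int32(10)), (array([324., 180.]), np.int32(1)), (array([285.33333333, 187.33333333]), np.int32(3)), (array([306., 218.]), np.int32(1))]
0 (np.float64(286.0931368943044), np.float64(184.30081352521876))
10 (np.float64(283.6200881334756), np.float64(186.9040225727655))
20 (np.float64(281.83536382454247), np.float64(189.75071138968175))
80 (np.float64(288.0347409990627), np.float64(207.11750195955435))
[635.26060941  57.31204729 138.64385142] 99.54742653546835 [[[0.1, -1.1, -0.2], [0, 0, -10], 1], [[0.4, -2.3, -0.2], [0, 0, -20], 1], [[0.4, -3.4, -0.2], [0, 0, -30], 1], [[0.2, -4.6, -0.2], [0, 0, -40], 1], [[-0.1, -5.7, -0.2], [0, 0, -50], 1], [[-0.7, -6.8, -0.2], [0, 0, -60], 1], [[-1.4, -7.7, -0.2], [0, 0, -70], 1], [[-2.3, -8.5, -0.2], [0, 0, -80], 1]]
```

The red ball is moving with the finger at about 2.8 N. I continue.

To row units: -8.5 cm / 50 = -0.17, -7.7 cm / 50 = -0.154, -80 degrees / 120 = -0.6667.

Emit:
step_arm --motion '[[[0.002,-0.022,0],[0,0,-0.0833],1],[[0.006,-0.046,0],[0,0,-0.1667],1],[[0.006,-0.068,0],[0,0,-0.25],1],[[0.002,-0.092,0],[0,0,-0.3333],1],[[-0.004,-0.114,0],[0,0,-0.4167],1],[[-0.016,-0.136,0],[0,0,-0.5],1],[[-0.03,-0.154,0],[0,0,-0.5833],1],[[-0.048,-0.17,0],[0,0,-0.6667],1]]'

```text
time: 12.28
tool_pos: [610.1, -26.2, 138.4]
eef_rot: [-3.092, -0.555, -0.004]
ft_force: [0.8, 1.4, -0.6]
grip_width: -0.0
gripper_force: 1.0
```

```bash
python3 - <<'E'
from w import *
s=cam('side'); S=manip.read_state(); print(S['ft_force'],S['joint_pos'])
for th in (-60,-70,-80): a=np.radians(th); print(th,proj(s,[571.3+65*np.cos(a),26.4+65*np.sin(a),182]),'black',proj(s,[571.3-65*np.cos(a),26.4-65*np.sin(a),182]))
i=s['img'][170:225,265:350].astype(int); m=(i[...,0]>110)&(i[...,1]<90)&(i[...,2]<90)
n,l,st,ce=cv2.connectedComponentsWithStats(m.astype(np.uint8)); print([(ce[k]+[265,170],st[k,4]) for k in range(1,n)])
m=i.max(2)<45
n,l,st,ce=cv2.connectedComponentsWithStats(m.astype(np.uint8)); print('blk',[(ce[k]+[265,170],st[k,4]) for k in range(1,n) if st[k,4]>10])
rows(-70,10,7)
E
```

```text
[ 1.22466717 -0.35736422  0.69958316] [ 0.1159002   0.4547093  -0.15910674  1.70703967  0.08359103  0.98454322
 -1.29952942]
-60 (np.float64(309.9905979758568), np.float64(176.76295430326383)) black (np.float64(305.7143497819096), np.float64(212.22638809218344))
-70 (np.float64(314.4557700731652), np.float64(177.1233481162511)) black (np.float64(300.75665151256345), np.float64(211.7744033031729))
-80 (np.float64(318.7516972157824), np.float64(177.96011585957635)) black (np.float64(296.0522884041188), np.float64(210.74109777719738))
[(array([315.61538462, 177.        ]), np.int32(26)), (array([324.3, 175.8]), np.int32(10)), (array([324., 180.]), np.int32(1)), (array([313., 217.]), np.int32(1)), (array([309., 219.]), np.int32(1)), (array([311., 218.]), np.int32(1))]
blk [(array([305.42253521, 174.14084507]), np.int32(71)), (array([300.61538462, 212.43589744]), np.int32(39))]
[609.12956149 -27.32260979 138.39002542] 19.751391054712656 [[[-0.7, -0.7, -0.1], [0, 0, -10], 1], [[-1.8, -1.1, -0.1], [0, 0, -20], 1], [[-2.9, -1.4, -0.1], [0, 0, -30], 1], [[-4.1, -1.4, -0.1], [0, 0, -40], 1], [[-5.3, -1.3, -0.1], [0, 0, -50], 1], [[-6.4, -0.9, -0.1], [0, 0, -60], 1], [[-7.5, -0.3, -0.1], [0, 0, -70], 1]]
```

Red is at -70° as planned, so 150° is wound so far.

To row units: -7.6 cm / 50 = -0.152, -1.4 cm / 50 = -0.028, -70 degrees / 120 = -0.5833.

Emit:
step_arm --motion '[[[-0.016,-0.012,0],[0,0,-0.0833],1],[[-0.038,-0.022,0],[0,0,-0.1667],1],[[-0.06,-0.028,0],[0,0,-0.25],1],[[-0.084,-0.028,0],[0,0,-0.3333],1],[[-0.108,-0.026,0],[0,0,-0.4167],1],[[-0.13,-0.018,0],[0,0,-0.5],1],[[-0.152,-0.006,0],[0,0,-0.5833],1],[[-0.152,-0.006,0],[0,0,-0.5833],1]]'

```text
time: 13.32
tool_pos: [533.6, -28.5, 137.9]
eef_rot: [-2.856, 1.306, -0.002]
ft_force: [-0.2, -0.2, 1.0]
grip_width: 0.0
gripper_force: 0.0
```

```bash
cat >> w.py <<'E'
def chk(ths,z=181):
    s=cam('side'); S=manip.read_state(); print(S['ft_force'],'j7',S['joint_pos'][6])
    for th in ths: a=np.radians(th); print(th,np.round(proj(s,[571.3+65*np.cos(a),26.4+65*np.sin(a),z]),1),'black',np.round(proj(s,[571.3-65*np.cos(a),26.4-65*np.sin(a),z]),1))
    i=s['img'][165:225,265:350].astype(int)
    for nm,m in (('red',(i[...,0]>110)&(i[...,1]<90)&(i[...,2]<90)),('blk',i.max(2)<45)):
        n,l,st,ce=cv2.connectedComponentsWithStats(m.astype(np.uint8)); print(nm,[(np.round(ce[k]+[265,165],1).tolist(),int(st[k,4])) for k in range(1,n) if st[k,4]>5])
E
python3 -c "
from w import *
chk((-130,-140,-150)); rows(-140+180,0,1,30)"
```

```text
[0.66446886 0.86986378 0.01896901] j7 -2.4032337677630067
-130 [333.9 188.6] black [281.3 199.3]
-140 [335.  191.6] black [280.6 196.2]
-150 [335.3 194.6] black [280.8 193.1]
red [([335.7, 192.5], 38)]
blk [([330.8, 172.8], 478), ([334.8, 185.6], 9), ([280.7, 196.3], 31)]
[533.84866518 -28.77541855 137.77391595] 130.95796407375144 [[[6.8, 12.0, -0.1], [0, 0, -1], 1]]
```

220° done; black is at 40°. I lift, turn +180° back and go behind the black ball.

To row units: 12 cm / 50 = 0.24, 6.8 cm / 50 = 0.136, 70 degrees / 120 = 0.5833.

Emit:
step_arm --motion '[[[0.012,-0.016,0],[0,0,0],1],[[0.012,-0.016,0.1],[0,0,0.0833],1],[[0.012,-0.016,0.16],[0,0,0.1667],1],[[0.03,0.04,0.16],[0,0,0.25],1],[[0.06,0.1,0.16],[0,0,0.3333],1],[[0.1,0.16,0.16],[0,0,0.4167],1],[[0.12,0.22,0.16],[0,0,0.5],1],[[0.136,0.24,0.16],[0,0,0.5833],1]]'

```text
time: 14.38
tool_pos: [602.0, 92.2, 216.8]
eef_rot: [-3.087, -0.576, 0.0]
ft_force: [-0.2, -0.4, 0.4]
grip_width: -0.1
gripper_force: 0.0
```

To row units: 80 degrees / 120 = 0.6667.

Emit:
step_arm --motion '[[[0,0,0],[0,0,0.0833],1],[[0,0,0],[0,0,0.1667],1],[[0,0,0],[0,0,0.25],1],[[0,0,0],[0,0,0.3333],1],[[0,0,0],[0,0,0.4167],1],[[0,0,0],[0,0,0.5],1],[[0,0,0],[0,0,0.5833],1],[[0,0,0],[0,0,0.6667],1]]'

```text
time: 15.38
tool_pos: [601.8, 89.8, 216.9]
eef_rot: [-1.999, -2.424, -0.0]
ft_force: [-0.0, -0.5, 0.7]
grip_width: -0.0
gripper_force: 0.0
```

To row units: 29 degrees / 120 = 0.2417.

Emit:
step_arm --motion '[[[0,0,0],[0,0,0.0833],1],[[0,0,0],[0,0,0.1667],1],[[0,0,0],[0,0,0.2417],1],[[0,0,0],[0,0,0.2417],1]]'

```text
time: 15.88
tool_pos: [601.7, 89.8, 216.8]
eef_rot: [-1.339, -2.841, -0.001]
ft_force: [1.0, -0.6, -0.7]
grip_width: 0.0
gripper_force: 0.0
```

```bash
python3 -c "
from w import *
chk((-140,)); rows(40,0,1,30); rows(40,10,7)"
```

```text
[-0.10787716 -0.33427421 -0.1738034 ] j7 0.313265297264784
-140 [335.  191.6] black [280.6 196.2]
red [([324.3, 175.8], 10), ([335.7, 192.7], 35)]
blk [([277.5, 169.4], 147), ([313.7, 173.0], 26), ([278.4, 176.6], 14), ([280.7, 196.3], 31)]
[601.53848432  89.94803622 216.83866081] 129.3481112931181 [[[0.0, 0.1, -8.0], [0, 0, 1], 1]]
[601.53848432  89.94803622 216.83866081] 129.3481112931181 [[[1.6, -1.4, -8.0], [0, 0, -9], 1], [[2.4, -2.3, -8.0], [0, 0, -19], 1], [[3.0, -3.3, -8.0], [0, 0, -29], 1], [[3.5, -4.4, -8.0], [0, 0, -39], 1], [[3.7, -5.5, -8.0], [0, 0, -49], 1], [[3.8, -6.7, -8.0], [0, 0, -59], 1], [[3.6, -7.9, -8.0], [0, 0, -69], 1]]
```

To row units: -8.1 cm / 50 = -0.162, -5 cm / 50 = -0.1.

Emit:
step_arm --motion '[[[0,0.002,-0.1],[0,0,0],1],[[0,0.002,-0.162],[0,0,0],1],[[0,0.002,-0.162],[0,0,0],1]]'

```text
time: 16.3
tool_pos: [600.0, 91.3, 134.1]
eef_rot: [-1.342, -2.837, 0.003]
ft_force: [1.0, 0.5, 0.0]
grip_width: 0.2
gripper_force: 0.0
```

To row units: -6.8 cm / 50 = -0.136, -5.6 cm / 50 = -0.112, -59 degrees / 120 = -0.4917.

Emit:
step_arm --motion '[[[0.016,-0.016,0],[0,0,0],1],[[0.032,-0.03,0],[0,0,-0.075],1],[[0.048,-0.048,0],[0,0,-0.1583],1],[[0.06,-0.068,0],[0,0,-0.2417],1],[[0.07,-0.09,0],[0,0,-0.325],1],[[0.074,-0.112,0],[0,0,-0.4083],1],[[0.076,-0.136,0],[0,0,-0.4917],1],[[0.076,-0.136,0],[0,0,-0.4917],1]]'

```text
time: 17.3
tool_pos: [640.1, 22.6, 137.5]
eef_rot: [2.565, 1.811, 0.002]
ft_force: [-0.6, 0.2, 0.3]
grip_width: -0.2
gripper_force: 0.0
```

```bash
python3 -c "
from w import *
chk((160,150),178); rows(-20,10,6)"
```

```text
[ 0.29328047 -0.08209187 -0.81144353] j7 -0.5309990795126551
160 [324.6 209.5] black [292.8 181.3]
150 [320.4 211.3] black [296.8 179.8]
red [([324.3, 175.8], 10), ([324.6, 209.3], 39)]
blk [([287.5, 173.3], 300), ([313.6, 173.0], 25)]
[639.86396188  23.41728477 137.22853101] 70.66147423816068 [[[-0.2, -1.2, -0.0], [0, 0, -11], 1], [[-0.6, -2.3, -0.0], [0, 0, -21], 1], [[-1.1, -3.4, -0.0], [0, 0, -31], 1], [[-1.9, -4.3, -0.0], [0, 0, -41], 1], [[-2.8, -5.1, -0.0], [0, 0, -51], 1], [[-3.8, -5.8, -0.0], [0, 0, -61], 1]]
```

280° wound; red reads exactly 160°. From here contact is possible, so I use 20–30° steps and watch the force.

To row units: -3.4 cm / 50 = -0.068, -2.3 cm / 50 = -0.046, -30 degrees / 120 = -0.25.

Emit:
step_arm --motion '[[[-0.004,-0.024,0],[0,0,-0.0833],1],[[-0.012,-0.046,0],[0,0,-0.1667],1],[[-0.022,-0.068,0],[0,0,-0.25],1]]'

```text
time: 17.73
tool_pos: [628.6, -9.8, 136.7]
eef_rot: [-2.948, -1.086, -0.002]
ft_force: [-0.3, 1.8, -0.0]
grip_width: -0.5
gripper_force: 0.9
```

```bash
python3 -c "
from w import *
rows(-50,10,5)"
```

```text
[628.57560187  -9.83372132 136.69351836] 40.45973548111414 [[[-0.7, -1.0, 0.0], [0, 0, -10], 1], [[-1.6, -1.8, 0.0], [0, 0, -20], 1], [[-2.6, -2.4, 0.0], [0, 0, -30], 1], [[-3.7, -2.9, 0.0], [0, 0, -40], 1], [[-4.9, -3.1, 0.0], [0, 0, -50], 1]]
```

To row units: -2.6 cm / 50 = -0.052, -2.4 cm / 50 = -0.048, -30 degrees / 120 = -0.25.

Emit:
step_arm --motion '[[[-0.014,-0.02,0],[0,0,-0.0833],1],[[-0.032,-0.036,0],[0,0,-0.1667],1],[[-0.052,-0.048,0],[0,0,-0.25],1]]'

```text
time: 18.1
tool_pos: [602.4, -34.1, 136.6]
eef_rot: [-3.128, -0.286, -0.002]
ft_force: [1.7, 0.1, -0.8]
grip_width: 0.3
gripper_force: 1.0
```

```bash
python3 -c "
from w import *
S=manip.read_state(); print(S['ft_force'],S['joint_pos'][6]);rows(-80,10,5)"
```

```text
[ 1.704958    0.0802035  -0.82459121] -1.3870415997355487
[602.44143263 -34.09188666 136.6216574 ] 10.445245491166588 [[[-1.1, -0.5, 0.0], [0, 0, -10], 1], [[-2.3, -0.7, 0.0], [0, 0, -20], 1], [[-3.5, -0.7, 0.0], [0, 0, -30], 1], [[-4.6, -0.6, 0.0], [0, 0, -40], 1], [[-5.8, -0.2, 0.0], [0, 0, -50], 1]]
```

To row units: -3.5 cm / 50 = -0.07, -2.3 cm / 50 = -0.046, -30 degrees / 120 = -0.25.

Emit:
step_arm --motion '[[[-0.022,-0.01,0],[0,0,-0.0833],1],[[-0.046,-0.014,0],[0,0,-0.1667],1],[[-0.07,-0.014,0],[0,0,-0.25],1]]'

```text
time: 18.48
tool_pos: [567.3, -41.3, 136.6]
eef_rot: [-3.096, 0.534, -0.002]
ft_force: [1.7, -2.8, -1.0]
grip_width: 0.3
gripper_force: 1.1
```

```bash
python3 -c "
from w import *
S=manip.read_state(); print(S['ft_force'],S['joint_pos'][6]);rows(-110,10,5)"
```

```text
[ 1.67986877 -2.79854804 -0.9537239 ] -1.854509376897363
[567.28470116 -41.25924062 136.59075336] 160.4338804923077 [[[-1.1, 0.1, 0.0], [0, 0, -10], 1], [[-2.2, 0.5, 0.0], [0, 0, -20], 1], [[-3.3, 1.1, 0.0], [0, 0, -30], 1], [[-4.2, 1.8, 0.0], [0, 0, -40], 1], [[-5.0, 2.7, 0.0], [0, 0, -50], 1]]
```

To row units: -2.2 cm / 50 = -0.044, -1.1 cm / 50 = -0.022, -20 degrees / 120 = -0.1667.

Emit:
step_arm --motion '[[[-0.022,0.002,0],[0,0,-0.0833],1],[[-0.044,0.01,0],[0,0,-0.1667],1],[[-0.044,0.01,0],[0,0,-0.1667],1]]'

```text
time: 18.85
tool_pos: [545.1, -35.6, 136.5]
eef_rot: [-2.959, 1.054, -0.001]
ft_force: [0.9, -0.3, 0.2]
grip_width: -0.0
gripper_force: 0.0
```

```bash
python3 -c "
from w import *
S=manip.read_state(); f=S['ft_force'];a=np.radians(-130-90);print(f,-f[0]*np.cos(a)-f[1]*np.sin(a),S['joint_pos'][6]);rows(-130,10,5)"
```

```text
[ 0.85878181 -0.31599028  0.2040941 ] 0.8609796698126448 -2.1834380201023413
[545.11166751 -35.59227835 136.54748392] 140.79056582073042 [[[-1.1, 0.5, 0.0], [0, 0, -11], 1], [[-2.0, 1.2, 0.0], [0, 0, -21], 1], [[-2.8, 2.1, 0.0], [0, 0, -31], 1], [[-3.4, 3.1, 0.0], [0, 0, -41], 1], [[-3.9, 4.2, 0.0], [0, 0, -51], 1]]
```

To row units: -2 cm / 50 = -0.04, 1.2 cm / 50 = 0.024, -20 degrees / 120 = -0.1667.

Emit:
step_arm --motion '[[[-0.022,0.01,0],[0,0,-0.0833],1],[[-0.04,0.024,0],[0,0,-0.1667],1],[[-0.04,0.024,0],[0,0,-0.1667],1]]'

```text
time: 19.23
tool_pos: [525.4, -23.6, 136.2]
eef_rot: [-2.733, 1.548, -0.001]
ft_force: [-0.1, 0.1, 0.6]
grip_width: 0.1
gripper_force: 0.0
```

```bash
python3 -c "
from w import *
chk((30,20),176);S=manip.read_state(); f=S['ft_force'];a=np.radians(-150-90);print(f,-f[0]*np.cos(a)-f[1]*np.sin(a),S['joint_pos'][6]);rows(30,0,1,30)"
```

```text
[ 0.03855313 -0.1831171   0.76593206] j7 -2.5318474252679084
30 [281.  194.7] black [335.3 196.2]
20 [282.  191.7] black [334.7 199.3]
red [([280.7, 193.8], 33)]
blk [([331.4, 173.7], 512), ([335.5, 194.4], 41)]
[ 0.03855313 -0.1831171   0.76593206] 0.17786062074420791 -2.5318474252679084
[525.549771   -23.9426987  136.20298748] 121.02593069656587 [[[8.7, 10.9, 0.1], [0, 0, -1], 1]]
```

410° and still free. I swap again to the red ball at 30°.

To row units: 10.9 cm / 50 = 0.218, 8.7 cm / 50 = 0.174, 70 degrees / 120 = 0.5833.

Emit:
step_arm --motion '[[[0.01,-0.018,0],[0,0,0],1],[[0.01,-0.018,0.1],[0,0,0.0833],1],[[0.01,-0.018,0.16],[0,0,0.1667],1],[[0.04,0.04,0.16],[0,0,0.25],1],[[0.08,0.1,0.16],[0,0,0.3333],1],[[0.12,0.16,0.16],[0,0,0.4167],1],[[0.16,0.2,0.16],[0,0,0.5],1],[[0.174,0.218,0.16],[0,0,0.5833],1]]'

```text
time: 20.27
tool_pos: [613.3, 85.1, 215.4]
eef_rot: [-3.126, -0.303, 0.0]
ft_force: [-0.6, -0.5, -1.1]
grip_width: 0.1
gripper_force: 0.0
```

To row units: 80 degrees / 120 = 0.6667.

Emit:
step_arm --motion '[[[0,0,0],[0,0,0.0833],1],[[0,0,0],[0,0,0.1667],1],[[0,0,0],[0,0,0.25],1],[[0,0,0],[0,0,0.3333],1],[[0,0,0],[0,0,0.4167],1],[[0,0,0],[0,0,0.5],1],[[0,0,0],[0,0,0.5833],1],[[0,0,0],[0,0,0.6667],1]]'

```text
time: 21.28
tool_pos: [612.7, 83.6, 215.8]
eef_rot: [-2.202, -2.241, -0.0]
ft_force: [-0.5, -0.2, 0.1]
grip_width: 0.1
gripper_force: 0.0
```

To row units: 29 degrees / 120 = 0.2417.

Emit:
step_arm --motion '[[[0,0,0],[0,0,0.0833],1],[[0,0,0],[0,0,0.1667],1],[[0,0,0],[0,0,0.2417],1],[[0,0,0],[0,0,0.2417],1]]'

```text
time: 21.78
tool_pos: [612.6, 83.7, 215.7]
eef_rot: [-1.581, -2.714, -0.0]
ft_force: [0.4, -0.6, -0.1]
grip_width: -0.1
gripper_force: 0.0
```

```bash
python3 -c "
from w import *
chk((30,),176); rows(30,0,1,30); rows(30,10,7)"
```

```text
[-0.05620636 -0.99671577 -0.1662475 ] j7 0.20597846020210764
30 [281.  194.7] black [335.3 196.2]
red [([324.3, 175.8], 10), ([280.7, 193.8], 33)]
blk [([276.4, 169.5], 82), ([275.4, 174.6], 14), ([313.6, 173.0], 25), ([335.3, 196.2], 30)]
[612.44300119  83.81643909 215.74379569] 119.36349460875712 [[[0.0, 0.1, -7.9], [0, 0, 1], 1]]
[612.44300119  83.81643909 215.74379569] 119.36349460875712 [[[1.3, -1.6, -7.9], [0, 0, -9], 1], [[1.9, -2.6, -7.9], [0, 0, -19], 1], [[2.4, -3.7, -7.9], [0, 0, -29], 1], [[2.6, -4.9, -7.9], [0, 0, -39], 1], [[2.7, -6.1, -7.9], [0, 0, -49], 1], [[2.5, -7.3, -7.9], [0, 0, -59], 1], [[2.2, -8.4, -7.9], [0, 0, -69], 1]]
```

To row units: -8.2 cm / 50 = -0.164, -5 cm / 50 = -0.1.

Emit:
step_arm --motion '[[[0,0.002,-0.1],[0,0,0],1],[[0,0.002,-0.164],[0,0,0],1],[[0,0.002,-0.164],[0,0,0],1]]'

```text
time: 22.2
tool_pos: [610.9, 85.2, 132.0]
eef_rot: [-1.584, -2.71, 0.004]
ft_force: [0.3, -0.3, -0.1]
grip_width: 0.3
gripper_force: 0.0
```

To row units: -2.7 cm / 50 = -0.054, 1.9 cm / 50 = 0.038, -19 degrees / 120 = -0.1583.

Emit:
step_arm --motion '[[[0.016,-0.018,0],[0,0,0],1],[[0.026,-0.034,0],[0,0,-0.075],1],[[0.038,-0.054,0],[0,0,-0.1583],1],[[0.038,-0.054,0],[0,0,-0.1583],1]]'

```text
time: 22.7
tool_pos: [632.3, 57.6, 135.4]
eef_rot: [2.009, 2.413, 0.002]
ft_force: [-0.4, 0.4, -0.2]
grip_width: -0.1
gripper_force: 0.0
```

```bash
cat >> w.py <<'E'
def st(th):
    S=manip.read_state(); f=S['ft_force'];a=np.radians(th-90); print('F',-f[0]*np.cos(a)-f[1]*np.sin(a),f,'j7',S['joint_pos'][6]); rows(th,5,6)
E
python3 -c "
from w import *
st(10)"
```

```text
F 0.5016561178961276 [-0.38581469  0.44136543 -0.21368181] j7 -0.07194991612811485
[632.34869509  57.63895883 135.44631702] 100.43686995479663 [[[0.2, -0.6, 0.2], [0, 0, -5], 1], [[0.4, -1.1, 0.2], [0, 0, -10], 1], [[0.5, -1.7, 0.2], [0, 0, -15], 1], [[0.6, -2.3, 0.2], [0, 0, -20], 1], [[0.7, -2.9, 0.2], [0, 0, -25], 1], [[0.7, -3.5, 0.2], [0, 0, -30], 1]]
```

To row units: -2.3 cm / 50 = -0.046, -1.7 cm / 50 = -0.034, -20 degrees / 120 = -0.1667.

Emit:
step_arm --motion '[[[0.004,-0.012,0],[0,0,-0.0417],1],[[0.008,-0.022,0],[0,0,-0.0833],1],[[0.01,-0.034,0],[0,0,-0.125],1],[[0.012,-0.046,0],[0,0,-0.1667],1],[[0.012,-0.046,0],[0,0,-0.1667],1]]'

```text
time: 23.32
tool_pos: [637.4, 35.6, 134.8]
eef_rot: [2.394, 2.033, 0.001]
ft_force: [-0.1, -0.4, 0.4]
grip_width: 0.5
gripper_force: 0.0
```

```bash
python3 -c "
from w import *
st(-10)"
```

```text
F -0.3977937806453822 [-0.05178944 -0.39479852  0.40913957] j7 -0.34541692570305965
[637.44157787  35.59035495 134.80965823] 80.69642742167946 [[[0.2, -0.7, 0.2], [0, 0, -6], 1], [[0.2, -1.3, 0.2], [0, 0, -11], 1], [[0.1, -1.9, 0.2], [0, 0, -16], 1], [[0.0, -2.4, 0.2], [0, 0, -21], 1], [[-0.1, -3.0, 0.2], [0, 0, -26], 1], [[-0.3, -3.6, 0.2], [0, 0, -31], 1]]
```

To row units: -3 cm / 50 = -0.06, -2.4 cm / 50 = -0.048, -26 degrees / 120 = -0.2167.

Emit:
step_arm --motion '[[[0.002,-0.014,0],[0,0,-0.0417],1],[[0.002,-0.026,0],[0,0,-0.0917],1],[[0.002,-0.038,0],[0,0,-0.1333],1],[[0,-0.048,0],[0,0,-0.175],1],[[-0.002,-0.06,0],[0,0,-0.2167],1],[[-0.002,-0.06,0],[0,0,-0.2167],1]]'

```text
time: 24.08
tool_pos: [636.0, 5.8, 134.3]
eef_rot: [2.79, 1.444, 0.0]
ft_force: [0.0, 1.2, -0.2]
grip_width: 0.1
gripper_force: 0.0
```

```bash
python3 -c "
from w import *
st(-35);chk((-30,-35,-40),175.5)"
```

```text
F 1.002195408507477 [ 0.00808817  1.21779129 -0.15490271] j7 -0.705437701408345
[635.95654667   5.82291477 134.27465633] 54.72846364356136 [[[-0.2, -0.6, 0.3], [0, 0, -5], 1], [[-0.5, -1.1, 0.3], [0, 0, -10], 1], [[-0.8, -1.6, 0.3], [0, 0, -15], 1], [[-1.1, -2.1, 0.3], [0, 0, -20], 1], [[-1.5, -2.6, 0.3], [0, 0, -25], 1], [[-1.9, -3.0, 0.3], [0, 0, -30], 1]]
[-0.57182417 -0.52686906  0.75457343] j7 -0.7049176829326197
-30 [296.9 180.6] black [320.4 212.1]
-35 [299. 180.] black [318.1 212.8]
-40 [301.1 179.5] black [315.7 213.4]
red [([298.8, 178.9], 27), ([324.3, 175.8], 10)]
blk [([292.0, 173.7], 183), ([313.7, 173.0], 26), ([318.2, 213.0], 40)]
```

To row units: -2.6 cm / 50 = -0.052, -2.1 cm / 50 = -0.042, -25 degrees / 120 = -0.2083.

Emit:
step_arm --motion '[[[-0.004,-0.012,0],[0,0,-0.0417],1],[[-0.01,-0.022,0],[0,0,-0.0833],1],[[-0.016,-0.032,0],[0,0,-0.125],1],[[-0.022,-0.042,0],[0,0,-0.1667],1],[[-0.03,-0.052,0],[0,0,-0.2083],1],[[-0.03,-0.052,0],[0,0,-0.2083],1]]'

```text
time: 24.88
tool_pos: [620.9, -20.0, 134.1]
eef_rot: [-3.037, -0.805, -0.0]
ft_force: [1.7, 0.8, 0.5]
grip_width: -0.4
gripper_force: 0.0
```

```bash
python3 -c "
from w import *
st(-60)"
```

```text
F 1.8738501406640173 [1.70953779 0.78669398 0.49833327] j7 -1.0576637015361792
[620.91013125 -19.99044693 134.05439818] 29.71260471808398 [[[-0.4, -0.4, 0.3], [0, 0, -5], 1], [[-0.9, -0.8, 0.3], [0, 0, -10], 1], [[-1.3, -1.1, 0.3], [0, 0, -15], 1], [[-1.9, -1.4, 0.3], [0, 0, -20], 1], [[-2.4, -1.7, 0.3], [0, 0, -25], 1], [[-3.0, -1.9, 0.3], [0, 0, -30], 1]]
```

To row units: -1.9 cm / 50 = -0.038, -1.4 cm / 50 = -0.028, -20 degrees / 120 = -0.1667.

Emit:
step_arm --motion '[[[-0.008,-0.008,0],[0,0,-0.0417],1],[[-0.018,-0.016,0],[0,0,-0.0833],1],[[-0.026,-0.022,0],[0,0,-0.125],1],[[-0.038,-0.028,0],[0,0,-0.1667],1],[[-0.038,-0.028,0],[0,0,-0.1667],1]]'

```text
time: 25.5
tool_pos: [602.0, -34.0, 134.0]
eef_rot: [3.13, 0.267, 0.0]
ft_force: [0.3, -0.1, -1.0]
grip_width: 0.2
gripper_force: 0.1
```

```bash
python3 -c "
from w import *
st(-80)"
```

```text
F 0.3161783250655335 [ 0.33299351 -0.06770166 -1.02423379] j7 -1.350317530656931
[601.98742963 -34.04611978 133.99747572] 9.739641769763642 [[[-0.5, -0.3, 0.3], [0, 0, -5], 1], [[-1.1, -0.5, 0.3], [0, 0, -10], 1], [[-1.6, -0.6, 0.3], [0, 0, -15], 1], [[-2.2, -0.7, 0.3], [0, 0, -20], 1], [[-2.8, -0.8, 0.3], [0, 0, -25], 1], [[-3.4, -0.7, 0.3], [0, 0, -30], 1]]
```

To row units: -2.2 cm / 50 = -0.044, -1.6 cm / 50 = -0.032, -20 degrees / 120 = -0.1667.

Emit:
step_arm --motion '[[[-0.01,-0.006,0],[0,0,-0.0417],1],[[-0.022,-0.01,0],[0,0,-0.0833],1],[[-0.032,-0.012,0],[0,0,-0.125],1],[[-0.044,-0.014,0],[0,0,-0.1667],1],[[-0.044,-0.014,0],[0,0,-0.1667],1]]'

```text
time: 26.12
tool_pos: [580.2, -41.0, 134.0]
eef_rot: [3.129, -0.28, 0.0]
ft_force: [1.3, -0.0, -1.3]
grip_width: -0.4
gripper_force: 0.7
```

```bash
python3 -c "
from w import *
st(-100)
chk((-90,-100),174.5)"
```

```text
F 1.2622240121732855 [ 1.27679842 -0.02777471 -1.34044773] j7 -1.656607295848794
[580.1611946  -40.9980849  133.99912231] 169.75980217153318 [[[-0.6, -0.1, 0.3], [0, 0, -5], 1], [[-1.2, -0.1, 0.3], [0, 0, -10], 1], [[-1.8, 0.0, 0.3], [0, 0, -15], 1], [[-2.4, 0.1, 0.3], [0, 0, -20], 1], [[-3.0, 0.3, 0.3], [0, 0, -25], 1], [[-3.5, 0.5, 0.3], [0, 0, -30], 1]]
[2.02207474 0.04528351 0.69265652] j7 -1.6559521775092587
-90 [322.8 181.6] black [292.  211.6]
-100 [326.4 183.4] black [288.3 209.5]
red [([326.9, 182.1], 32)]
blk [([316.3, 170.5], 218), ([288.6, 209.6], 45)]
```

To row units: -1.2 cm / 50 = -0.024, -0.6 cm / 50 = -0.012, -10 degrees / 120 = -0.0833.

Emit:
step_arm --motion '[[[-0.012,-0.002,0],[0,0,-0.0417],1],[[-0.024,-0.002,0],[0,0,-0.0833],1],[[-0.024,-0.002,0],[0,0,-0.0833],1],[[-0.024,-0.002,0],[0,0,-0.0833],1]]'

```text
time: 26.68
tool_pos: [568.1, -42.1, 133.9]
eef_rot: [-3.092, 0.553, 0.0]
ft_force: [1.4, 1.1, 0.7]
grip_width: -0.2
gripper_force: 0.7
```

```bash
python3 -c "
from w import *
st(-110)"
```

```text
F 0.9957168223513246 [1.44804794 1.06719778 0.65800863] j7 -1.8157720278418326
[568.11300243 -42.09428681 133.87775202] 159.71655645073878 [[[-0.6, 0.1, 0.3], [0, 0, -5], 1], [[-1.2, 0.2, 0.3], [0, 0, -10], 1], [[-1.8, 0.4, 0.3], [0, 0, -15], 1], [[-2.3, 0.6, 0.3], [0, 0, -20], 1], [[-2.9, 0.8, 0.3], [0, 0, -25], 1], [[-3.4, 1.1, 0.3], [0, 0, -30], 1]]
```

To row units: -1.8 cm / 50 = -0.036, -1.2 cm / 50 = -0.024, -15 degrees / 120 = -0.125.

Emit:
step_arm --motion '[[[-0.012,0.002,0],[0,0,-0.0417],1],[[-0.024,0.004,0],[0,0,-0.0833],1],[[-0.036,0.008,0],[0,0,-0.125],1],[[-0.036,0.008,0],[0,0,-0.125],1]]'

```text
time: 27.18
tool_pos: [550.0, -38.5, 133.9]
eef_rot: [2.993, -0.955, 0.0]
ft_force: [1.4, -1.8, -1.0]
grip_width: 0.2
gripper_force: 1.4
```

```bash
python3 -c "
from w import *
st(-125)
chk((-120,-125),174.5)"
```

```text
F 2.203843625919006 [ 1.4353856  -1.79234103 -0.98019861] j7 -2.068186493813983
[549.97563625 -38.48796531 133.90213579] 144.59476703014022 [[[-0.5, 0.2, 0.3], [0, 0, -5], 1], [[-1.0, 0.5, 0.3], [0, 0, -10], 1], [[-1.6, 0.8, 0.3], [0, 0, -15], 1], [[-2.0, 1.1, 0.3], [0, 0, -20], 1], [[-2.5, 1.5, 0.3], [0, 0, -25], 1], [[-2.9, 1.9, 0.3], [0, 0, -30], 1]]
[ 0.62315986 -2.49778212  0.66644345] j7 -2.0671137153358776
-120 [332.  187.9] black [282.9 204.3]
-125 [333.  189.3] black [282.1 202.8]
red [([333.6, 188.3], 38)]
blk [([326.9, 171.6], 383), ([332.0, 182.0], 7), ([282.1, 202.7], 34)]
```

To row units: -1 cm / 50 = -0.02, -0.5 cm / 50 = -0.01, -10 degrees / 120 = -0.0833.

Emit:
step_arm --motion '[[[-0.01,0.004,0],[0,0,-0.0417],1],[[-0.02,0.01,0],[0,0,-0.0833],1],[[-0.02,0.01,0],[0,0,-0.0833],1],[[-0.02,0.01,0],[0,0,-0.0833],1]]'

```text
time: 27.72
tool_pos: [539.8, -34.0, 133.8]
eef_rot: [2.898, -1.212, -0.0]
ft_force: [0.1, -4.1, 0.4]
grip_width: -0.1
gripper_force: 1.9
```

```bash
python3 -c "
from w import *
st(-135)"
```

```text
F 2.9503841771176074 [ 0.06795132 -4.10452199  0.43833508] j7 -2.2401214662650366
[539.83422015 -34.02767518 133.80277328] 134.62062983012123 [[[-0.5, 0.3, 0.3], [0, 0, -5], 1], [[-1.0, 0.7, 0.3], [0, 0, -10], 1], [[-1.5, 1.1, 0.3], [0, 0, -15], 1], [[-1.9, 1.5, 0.3], [0, 0, -20], 1], [[-2.3, 1.9, 0.3], [0, 0, -25], 1], [[-2.6, 2.4, 0.3], [0, 0, -30], 1]]
```

To row units: -1 cm / 50 = -0.02, 0.7 cm / 50 = 0.014, -10 degrees / 120 = -0.0833.

Emit:
step_arm --motion '[[[-0.01,0.006,0],[0,0,-0.0417],1],[[-0.02,0.014,0],[0,0,-0.0833],1],[[-0.02,0.014,0],[0,0,-0.0833],1],[[-0.02,0.014,0],[0,0,-0.0833],1]]'

```text
time: 28.22
tool_pos: [529.7, -26.8, 133.8]
eef_rot: [2.781, -1.46, -0.001]
ft_force: [-0.6, -4.5, 0.1]
grip_width: 0.4
gripper_force: 1.9
```

```bash
python3 -c "
from w import *
st(-145)"
```

```text
F 3.3326922033791515 [-0.63015438 -4.5097048   0.14178473] j7 -2.4191156758992305
[529.69687562 -26.84320529 133.75600526] 124.59777810488681 [[[-0.5, 0.3, 0.3], [0, 0, -5], 1], [[-0.9, 0.8, 0.3], [0, 0, -10], 1], [[-1.3, 1.2, 0.3], [0, 0, -15], 1], [[-1.6, 1.7, 0.3], [0, 0, -20], 1], [[-1.9, 2.2, 0.3], [0, 0, -25], 1], [[-2.1, 2.8, 0.3], [0, 0, -30], 1]]
```

```bash
python3 -c "
from w import *
chk((-125,-130,-135,-140,-145),173.5)
s=cam('side');cv2.imwrite('pics/c7.png',cv2.resize(s['img'][130:230,260:360],(600,600),interpolation=2)[:,:,::-1])"
```

```text
[-0.10462471 -5.28358215  1.04231702] j7 -2.419363865377096
-125 [333.  189.6] black [282.1 203.2]
-130 [333.8 191. ] black [281.5 201.7]
-135 [334.5 192.4] black [281.1 200.1]
-140 [334.9 193.9] black [280.9 198.6]
-145 [335.2 195.5] black [280.9 197. ]
red [([335.6, 194.6], 40)]
blk [([330.8, 173.5], 492), ([335.0, 187.5], 6), ([280.7, 196.6], 31)]
```

View pics/c7.png

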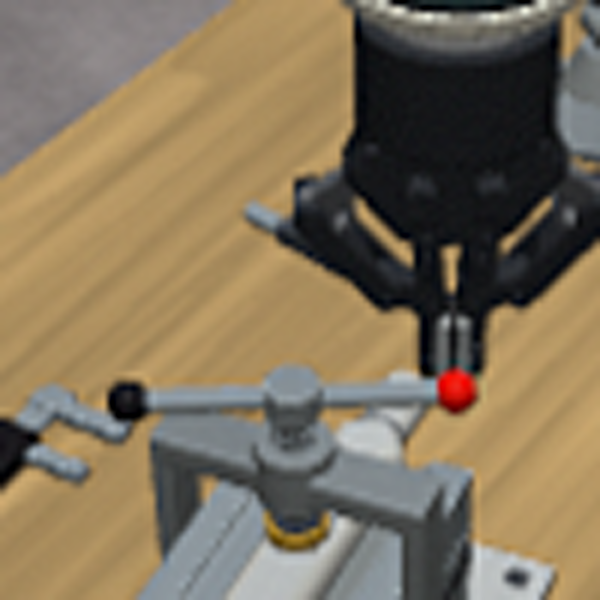

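The red ball sits against the fingertip at (455,390), the bar is straight, and the brass foot at (297,530) is at the spindle. The handle tracks at -145°, so I continue.

To row units: -0.9 cm / 50 = -0.018, 0.8 cm / 50 = 0.016, -10 degrees / 120 = -0.0833.

Emit:
step_arm --motion '[[[-0.01,0.006,0],[0,0,-0.0417],1],[[-0.018,0.016,0],[0,0,-0.0833],1],[[-0.018,0.016,0],[0,0,-0.0833],1],[[-0.018,0.016,0],[0,0,-0.0833],1]]'

```text
time: 28.82
tool_pos: [520.9, -18.4, 133.8]
eef_rot: [2.643, -1.698, -0.0]
ft_force: [0.4, -4.3, -0.5]
grip_width: -0.2
gripper_force: 1.9
```

```bash
python3 -c "
from w import *
st(-155)"
```

```text
F 4.026906156608567 [ 0.37650071 -4.26763417 -0.47826633] j7 -2.601680285575705
[520.87220984 -18.39079612 133.78297729] 114.56285509749779 [[[-0.4, 0.4, 0.3], [0, 0, -5], 1], [[-0.7, 0.9, 0.3], [0, 0, -10], 1], [[-1.0, 1.4, 0.3], [0, 0, -15], 1], [[-1.3, 1.9, 0.3], [0, 0, -20], 1], [[-1.5, 2.5, 0.3], [0, 0, -25], 1], [[-1.6, 3.1, 0.3], [0, 0, -30], 1]]
```

The static reading can understate the effort, so I take a short step and read while moving.

To row units: -0.4 cm / 50 = -0.008, -0.2 cm / 50 = -0.004, -5 degrees / 120 = -0.0417.

Emit:
step_arm --motion '[[[-0.004,0.004,0],[0,0,-0.0167],1],[[-0.008,0.008,0],[0,0,-0.0417],1]]'

```text
time: 29.08
tool_pos: [517.6, -15.2, 134.0]
eef_rot: [-2.564, 1.815, -0.003]
ft_force: [7.7, -9.9, -5.5]
grip_width: -0.5
gripper_force: 5.5
```

```bash
python3 -c "
from w import *
st(-160);chk((-155,-160),173.5)
rows(20,0,1,30)"
```

```text
F 11.913158246368234 [ 7.68366101 -9.88109431 -5.54213946] j7 -2.694882872937493
[517.64987662 -15.24698703 133.96911188] 109.40189932714691 [[[-0.4, 0.6, 0.3], [0, 0, -4], 1], [[-0.7, 1.1, 0.3], [0, 0, -9], 1], [[-0.9, 1.6, 0.3], [0, 0, -14], 1], [[-1.1, 2.2, 0.3], [0, 0, -19], 1], [[-1.3, 2.7, 0.3], [0, 0, -24], 1], [[-1.4, 3.3, 0.3], [0, 0, -29], 1]]
[ 4.87929189 -7.42639091 -4.4251195 ] j7 -2.6981135389188196
-155 [335.1 198.6] black [281.5 193.9]
-160 [334.7 200.1] black [282.1 192.4]
red [([335.3, 198.7], 38)]
blk [([332.4, 175.4], 639), ([281.6, 192.5], 25), ([336.0, 191.5], 6)]
[517.42563282 -14.88207961 133.9207971 ] 109.23677284963247 [[[10.5, 9.2, 0.3], [0, 0, 1], 1]]
```

Moving effort is now about 12 N. I nudge on slowly without turning the wrist.

Emit:
step_arm --motion '[[[-0.002,0.004,0],[0,0,0],1],[[-0.003,0.008,0],[0,0,0],1]]'

```text
time: 29.38
tool_pos: [515.9, -11.4, 133.9]
eef_rot: [2.565, -1.813, 0.002]
ft_force: [4.4, -12.3, -3.5]
grip_width: -0.1
gripper_force: 6.1
```

```bash
python3 -c "
from w import *
st(-162);chk((-160,-165),173.5)"
```

```text
F 13.105378821353442 [  4.43810434 -12.33778325  -3.49265039] j7 -2.7025502897611604
[515.87035134 -11.44262865 133.86791931] 109.478428176521 [[[-0.3, 0.4, 0.3], [0, 0, -6], 1], [[-0.6, 0.9, 0.3], [0, 0, -11], 1], [[-0.8, 1.4, 0.3], [0, 0, -16], 1], [[-1.0, 2.0, 0.3], [0, 0, -21], 1], [[-1.2, 2.6, 0.3], [0, 0, -26], 1], [[-1.2, 3.2, 0.3], [0, 0, -31], 1]]
[ 3.38076905 -9.23560632 -3.75901462] j7 -2.702788434755778
-160 [334.7 200.1] black [282.1 192.4]
-165 [334.1 201.7] black [282.9 191. ]
red [([335.0, 199.8], 40)]
blk [([332.5, 176.0], 670), ([282.3, 191.3], 26)]
```

To row units: 0.4 cm / 50 = 0.008, 0.2 cm / 50 = 0.004.

Emit:
step_arm --motion '[[[-0.001,0.004,0],[0,0,0],1],[[-0.002,0.008,0],[0,0,0],1]]'

```text
time: 29.68
tool_pos: [514.5, -7.8, 133.8]
eef_rot: [2.564, -1.813, 0.001]
ft_force: [-0.0, -14.1, -1.0]
grip_width: 0.2
gripper_force: 6.5
```

That is about 14 N at the ball, a foot load of roughly 67–127 N, so I stop. I back off, rise clear and check.

To row units: -12 cm / 50 = -0.24, -1.2 cm / 50 = -0.024, 20 degrees / 120 = 0.1667.

Emit:
step_arm --motion '[[[0.008,-0.024,0],[0,0,0],1],[[0.01,-0.03,0],[0,0,0],1],[[0.01,-0.03,0.1],[0,0,0],1],[[0.01,-0.03,0.2],[0,0,0],1],[[-0.04,-0.1,0.24],[0,0,0.0833],1],[[-0.08,-0.2,0.24],[0,0,0.1667],1],[[-0.08,-0.24,0.24],[0,0,0.1667],1],[[-0.08,-0.24,0.24],[0,0,0.1667],1]]'

```text
time: 30.68
tool_pos: [474.2, -127.5, 254.1]
eef_rot: [-2.839, 1.344, -0.0]
ft_force: [0.2, 0.1, -0.4]
grip_width: 0.1
gripper_force: 0.0
```

```bash
python3 -c "
from w import *
chk((-160,-165,-170),173.5)
s=cam('side');cv2.imwrite('pics/c8.png',cv2.resize(s['img'][100:300,220:420],(600,600),interpolation=2)[:,:,::-1])"
```

```text
[ 0.92744412  0.32458326 -0.69237036] j7 -2.1918621011122075
-160 [334.7 200.1] black [282.1 192.4]
-165 [334.1 201.7] black [282.9 191. ]
-170 [333.3 203.2] black [283.9 189.6]
red [([324.3, 175.8], 10), ([334.6, 200.9], 35)]
blk [([313.7, 173.0], 26), ([282.5, 190.5], 26)]
```

View pics/c8.png

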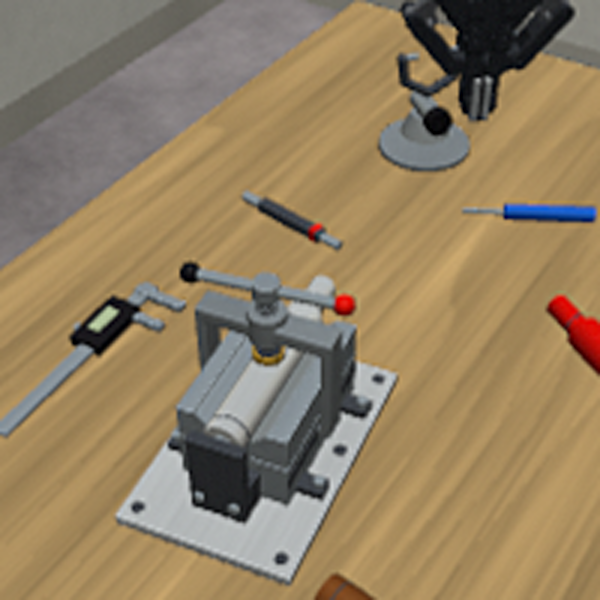

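The final picture shows the spindle end behind the stop at (230,435), the foot down on it at (267,355), the handle holding at about -163°, the bystanders untouched and the gripper clear. I hand in.

```bash
python3 -c "
from cell import manip
print(manip.job_done())"
```

```text
the job is handed in; nothing more can be done
None
```

I handed the job in at about 31 s. The spindle is home against the stop and clamped at about 14 N at the ball, an estimated 67–127 N at the foot. The gripper is clear and no bystander looks moved in the last picture; no verdict came back.

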